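# Smooth down the slide-tray tabs

## Robot

A 7-joint arm with a two-finger parallel gripper is mounted at the origin on the work surface. World frame = base frame: x ahead of the robot, y to its left, z up, the work surface at z = 0. Lengths are in m, angles in rad, forces in N, time in s.
With the tool pointing down it reaches from about 0.425 to 0.925 m from the base axis. Payload 6.8 kg.
Tool frame: the origin (TCP) lies between the finger pads, 19 mm behind the fingertips; this is the grasp point; z points along the fingers, y is the line along which they close (so a half turn about z gives the same grasp; the last joint's range is limited). The gripper opens to 85 mm and grips with 20 to 120 N. Pads are 22 mm wide; open, the fingers measure 114 mm over their backs; the gripper's body (76 mm by 85 mm) begins 54 mm behind the grasp point. The pads swing forward as they close: fully open they stand 13 mm farther back than shut.
Start: joints at [1.165, 0.477, 0.022, 1.555, -0.011, 1.109, -0.083], TCP at [0.198, -0.645, 0.25] pointing down, gripper open.
Joint ranges: [-2.96, 2.96], [-0.34, 2.1], [-1.41, 1.46], [0.24, 2.44], [-1.37, 4.51], [0.17, 1.92], [-2.96, 2.96]. Speed limits (rad/s): [2.39, 2.39, 3.14, 3.14, 3.14, 3.14, 3.14].

## Interface

Orientations are given as a unit quaternion [w, x, y, z].
In Python, from station import bot, imaging gives the robot as it stands. The module is installed in compiled form; this text tells all that it offers.
- The arm moves only by the tool carry_out, never from a script. Its argument "targets" is a list of rows, each a list of 5 numbers: the shift along the tool's x, y, z in cm, then the turn about the tool's z in degrees, then the opening, from -1 (shut) to 1 (fully open). In form: [[x, y, z, yaw, gripper], ...]. A call has 1 to 12 rows; each row shifts and turns the commanded pose from where the row before left it, along the tool's axes as they then stand; what a row does not reach is not made up. A row lasts 1/10 s, in which the tool goes at most 50 mm and 8.59 degrees, less where a joint would pass 70% of its speed; a pose out of reach is approached as far as the arm can. A call is refused whole if a number of a shift passes 5 or a number of a turn 8.59, either way. A call with a gripper value outside its range is refused whole. The fingers move at their own pace and stop on an object; "force" is the grip in N (left out, the last holds). Time passes only in rows, so rows that do not move let the fingers close. It gives the time, the measured TCP pose, the force, the opening and the grip force at its end, in the units of the state.
- bot.get_obs(): the state, without advancing time (a new reading comes with each control period).
- imaging.read_camera(name): name is "side" or "top" or "wrist"; returns the picture (480x640x3 uint8, red, green, blue); there is no depth.
- imaging.calibration(name): a dict with "fx", "fy", "cx", "cy" (pixels), "extrinsics" (4x4, takes a point from world to camera coordinates). Camera axes: x right, y up, looking along -z (the intrinsics and any distortion apply to the point x, -y, -z); pixel columns grow to the right and rows downward; lengths in m; the calibration is good to about 2 mm. A picture is of the moment at which its call begins: read the wrist's pose just before it. calibration takes no time and is no camera call; for the wrist camera it gives the pose at the moment of the call.
- bot.hand_in(): hands the job in; it is judged then, once.
The state is a dict: "t": time; "q": joint angles; "joint_vel": joint speeds; "joint_torque": joint torques, N m; "eef_pos": TCP position; "tool_rot": TCP orientation; "contact_force": force on the tool from outside, world axes, zero at the start; "torque": the same for the moment, N m; "gripper_width": opening from 0.0 (shut) to 1.0 (fully open); "grasp_force": force on a finger pad.
Only numpy, scipy, OpenCV 4.12 (cv2) and the standard library are available. Lean on these libraries where they do the work, as an engineer would, in place of code of your own. Each camera call takes 0.05 s, during which the arm holds its last target. There are 200 camera calls.

## Task

The curved slide tray has six steel retaining tabs standing up. Close the fingers and, starting with the tab at the black-knob end, run the fingertips lightly along the row to the other end so that the tabs fold flat one after another, keeping the hand down close to the row until the last one is flat. Do not grip, lift or shove the tray, and leave the things around it where they are; finish clear of everything.

Things in the scene. Friction and masses are not known exactly. Their poses are not given: they have to be found in the camera images.
- tray: White arc-shaped microscope-slide tray with six glass slides, loose on the bench (0.75 to 1 kg, 240 x 105 mm, 10 mm thick). Origin: underside, below mid-row; z up. The row is an arc of radius 200 mm, centre at tray x = -200 mm, y = 0 (hollow side, towards the robot), running from the +y end (black lifting knob, 20 mm wide, 34 mm high, outside the row) to the -y end.
- tab1 (a joint): Hinge angle (rad) of dark steel tab 1, at the knob end: 0 to 0.06 = raised, free end 12 mm up; 0.42 = flat (hard stop); above 0.28 counts as flat. Each tab is a plate 30 mm long along the row, 24 wide, 3 thick, hinged at its edge nearer the knob end, so a fingertip sliding away from the knob end rides on it and folds it down. No spring: 1 to 2 N folds it and it stays.
- tab2 (a joint): Hinge angle (rad) of dark steel tab 2 of 6 counted from the knob end: about 0 to 0.06 = raised, free end 12 mm up; 0.42 = flat (hard stop).
- tab3 (a joint): Hinge angle (rad) of dark steel tab 3 of 6 counted from the knob end: about 0 to 0.06 = raised, free end 12 mm up; 0.42 = flat (hard stop).
- tab4 (a joint): Hinge angle (rad) of dark steel tab 4 of 6 counted from the knob end: about 0 to 0.06 = raised, free end 12 mm up; 0.42 = flat (hard stop).
- tab5 (a joint): Hinge angle (rad) of dark steel tab 5 of 6 counted from the knob end: about 0 to 0.06 = raised, free end 12 mm up; 0.42 = flat (hard stop).
- tab6 (a joint): Hinge angle (rad) of dark steel tab 6 of 6 counted from the knob end: about 0 to 0.06 = raised, free end 12 mm up; 0.42 = flat (hard stop).
- seat1 (a point): Point on the tray: centre of the upper face of tab 1 when flat, 16.5 mm above the bench. Its hinge is 15 mm before this point along the row, its free end 15 mm after. Next tab 34 mm (0.17 rad of the arc) on; the seats lie at arc angles +0.425 to -0.425 rad. Fingertips sweeping 1 to 3 mm above this level fold the tabs flat; lower, they catch on the rigid tray.
- seat2 (a point): Point on the tray: centre of the upper face of tab 2 when flat, 16.5 mm above the bench.
- seat3 (a point): Point on the tray: centre of the upper face of tab 3 when flat, 16.5 mm above the bench.
- seat4 (a point): Point on the tray: centre of the upper face of tab 4 when flat, 16.5 mm above the bench.
- seat5 (a point): Point on the tray: centre of the upper face of tab 5 when flat, 16.5 mm above the bench.
- seat6 (a point): Point on the tray: centre of the upper face of tab 6 when flat, 16.5 mm above the bench.
- oil: Amber dropper bottle, 30 mm diameter, 68 mm tall, standing in the hollow of the tray; origin under its centre. Leave it alone.
- jar: Clear specimen jar, 44 mm diameter, 55 mm tall, standing beyond the last tab's end of the tray; origin under its centre. Leave it alone.
- coverbox: Clear box of cover glasses, 30 x 30 x 22 mm, in the hollow of the tray; origin under its centre. Leave it alone.
- slidebox: Grey slide box with a black lid, 85 x 100 x 35 mm; origin under its centre. Leave it alone.
- petri: Clear closed Petri dish, 94 mm diameter, 16 mm tall; origin under its centre. Leave it alone.
- tweezers: Steel tweezers lying flat, 120 mm long, 6 mm thick; origin under its centre. Leave it alone.
- counter: Round steel hand counter, 44 mm diameter, 42 mm tall; origin under its centre. Leave it alone.

How it is judged:
By the outcome, as a careful person would: the job done as asked, in the order asked, and still so for the second after the job is handed in, with the robot touching nothing.
It also fails if it takes over 40 s, if anything falls off the work surface, if the arm or the gripper's body presses on something with over 40 N, if the wrist force passes 120 N, or if a joint passes its speed limit or range.

## Working session

There is one attempt and no reset: what is moved stays moved. The work goes in short steps, Python scripts to look and compute and a tool call to move; the robot and the scene stay as the last step left them, time stands still between calls to the robot, and variables do not carry over. Pictures are saved under pics/ and viewed, at most 10 in all, crops included, and the job is handed in when it is done.

Besides the shell and the picture viewer there is one more tool, called after "Request:" as name(argument=value, ...), one argument or row to a line, values as JSON. carry_out: Moves the arm, as the interface text tells. Its arguments: {"type":"object","properties":{"targets":{"type":"array"},"force":{"type":"number"}},"required":["targets"]}

```bash
mkdir -p pics
python3 - <<'E'
from station import bot, imaging
import cv2,numpy as np
o=bot.get_obs();print({k:np.round(v,3).tolist() for k,v in o.items()})
for n in("top","side"):
    im=imaging.read_camera(n);cv2.imwrite(f"pics/{n}0.png",im[:,:,::-1])
    c=imaging.calibration(n);print(n,c)
E
```

```text
{'t': 0.0, 'q': [1.165, 0.478, 0.022, 1.556, -0.012, 1.109, -0.083], 'joint_vel': [0.0, 0.001, 0.0, -0.001, 0.0, -0.001, -0.0], 'joint_torque': [0.001, -59.645, 1.608, -28.119, 0.012, 0.009, 0.0], 'eef_pos': [0.198, -0.645, 0.249], 'tool_rot': [-0.001, 0.989, 0.148, -0.0], 'contact_force': [0.934, 0.803, -0.064], 'torque': [0.035, 0.023, 0.021], 'grasp_force': 0.0, 'gripper_width': 1.001}
top {'fx': 534.0591994624916, 'fy': 534.0591994624916, 'cx': 313.2540947216922, 'cy': 233.8632990713186, 'extrinsics': array([[-0.05691901, -0.99837549, -0.00257065, -0.02494469],
       [ 0.97568635, -0.05617094,  0.2118513 , -0.59125787],
       [-0.21165154,  0.00955022,  0.97729853, -0.96754305],
       [ 0.        ,  0.        ,  0.        ,  1.        ]])}
side {'fx': 470.21915799005404, 'fy': 470.21915799005404, 'cx': 323.103141476382, 'cy': 239.89967143157315, 'extrinsics': array([[-0.86175569, -0.50725698,  0.00821466,  0.50378043],
       [ 0.2756197 , -0.45452082,  0.84702102, -0.23925938],
       [-0.42592359,  0.73218931,  0.53149592, -0.80445023],
       [ 0.        ,  0.        ,  0.        ,  1.        ]])}
```

View pics/top0.png

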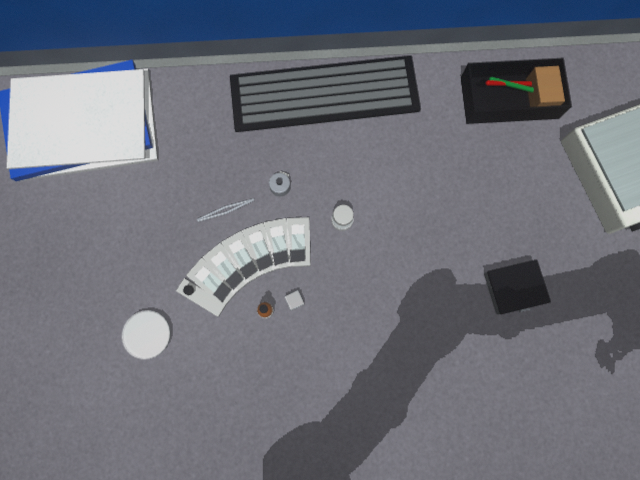

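View pics/side0.png

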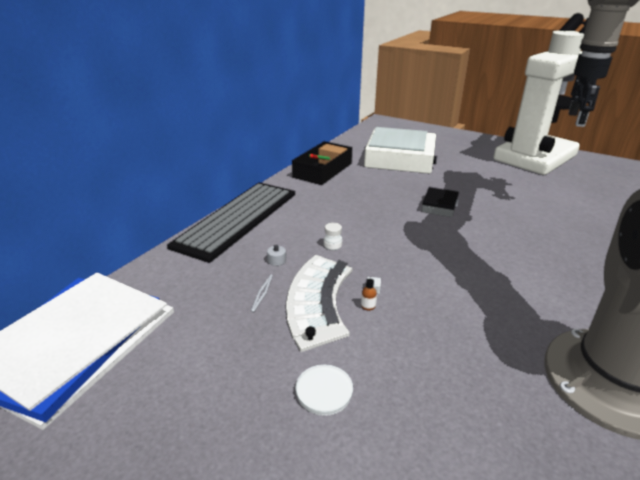

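The top view shows the tray with its knob at (188,290). The dark tabs run from (222,291) to (298,256), with the oil bottle at (265,309), the box at (295,300) and the jar at (343,217). The side view agrees.

```bash
cat > h.py <<'E'
from station import bot, imaging
import cv2,numpy as np
def ray(n,uv,z,c=None):
    c=c or imaging.calibration(n);E=c["extrinsics"];R=E[:3,:3];p=-R.T@E[:3,3]
    uv=np.atleast_2d(uv).astype(float)
    d=np.c_[(uv[:,0]-c["cx"])/c["fx"],-(uv[:,1]-c["cy"])/c["fy"],-np.ones(len(uv))]@R
    return p+d*((z-p[2])/d[:,2])[:,None]
def proj(P,c):
    E=c["extrinsics"];q=np.atleast_2d(P)@E[:3,:3].T+E[:3,3]
    return np.c_[c["cx"]+c["fx"]*q[:,0]/-q[:,2],c["cy"]-c["fy"]*q[:,1]/-q[:,2]]
def blobs(im,lo,hi,amin):
    m=cv2.inRange(cv2.cvtColor(im,cv2.COLOR_RGB2HSV),lo,hi)
    n,l,s,ce=cv2.connectedComponentsWithStats(m)
    return [(s[i].tolist(),ce[i]) for i in range(1,n) if s[i,4]>=amin],l
E
python3 - <<'E'
from h import *
im=cv2.imread("pics/top0.png")[:,:,::-1].copy()
c=imaging.calibration("top")
b,_=blobs(im,(0,0,0),(180,255,75),20)
for s,ce in b:
    if 170<ce[0]<360 and 200<ce[1]<330: print(s,ce.round(1),ray("top",ce,.02,c).round(3))
for nm,uv,z in(("knob",(188,290),.034),("oil",(265,309),.068),("box",(295,300),.022),("jar",(343,215),.055),("seat1",(223,291),.018),("seat6",(298,256),.018),("petri",(146,335),.016),("counter",(280,182),.042)):
    print(nm,ray("top",uv,z,c).round(3))
w=imaging.calibration("wrist");E=w["extrinsics"];print(w["fx"],(-E[:3,:3].T@E[:3,3]).round(3),E.round(3))
cv2.imwrite("pics/crop.png",cv2.resize(im[200:330,160:370],None,fx=3.8,fy=3.8,interpolation=2)[:,:,::-1])
E
```

```text
[184, 285, 10, 10, 73] [188.3 289.7] [[0.5   0.193 0.02 ]]
[259, 304, 9, 9, 57] [263.2 308.3] [[0.455 0.047 0.02 ]]
knob [[0.498 0.19  0.034]]
oil [[0.45  0.039 0.068]]
box [[ 0.468 -0.016  0.022]]
jar [[ 0.625 -0.119  0.055]]
seat1 [[0.494 0.125 0.018]]
seat6 [[ 0.555 -0.026  0.018]]
petri [[0.417 0.277 0.016]]
counter [[0.704 0.002 0.042]]
360.29138169994053 [ 0.261 -0.627  0.373] [[ 0.294 -0.956 -0.001 -0.676]
 [ 0.923  0.284 -0.26   0.035]
 [ 0.249  0.076  0.966 -0.378]
 [ 0.     0.     0.     1.   ]]
```

View pics/crop.png

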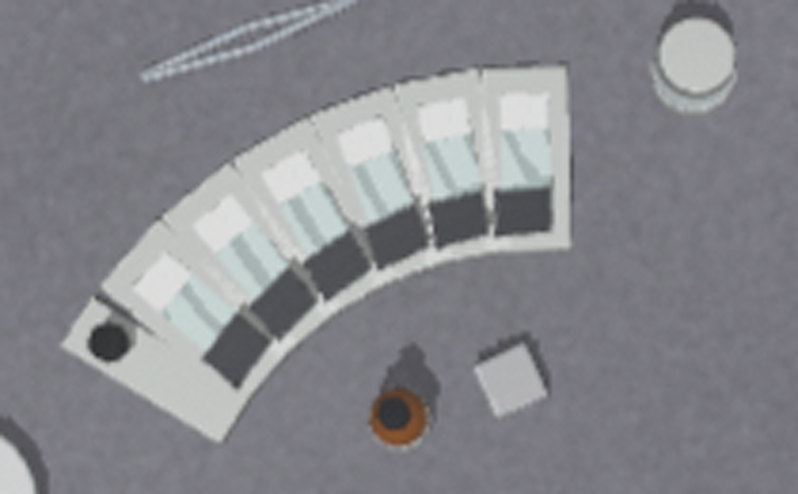

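The crop gives clear tabs: tab 1 at about crop (237,350), tab 6 at (524,210), and the knob on the outer side at (108,342), well away from the row. Next I'll fit the arc.

```bash
cat >> h.py <<'E'
def fit(P,off=1.3/200):
    """P: 6 world points tab1..6 (raised-tab centres) -> yaw, origin, rms"""
    a=np.linspace(.425,-.425,6)+off
    M=np.c_[200*np.cos(a)-200,200*np.sin(a)]/1000
    U,S,V=np.linalg.svd((M-M.mean(0)).T@(P[:,:2]-P[:,:2].mean(0)));R=(V.T@np.diag([1,np.linalg.det(V.T@U.T)])@U.T)
    t=P[:,:2].mean(0)-R@M.mean(0);res=P[:,:2]-(M@R.T+t)
    return np.arctan2(R[1,0],R[0,0]),t,res
def seat(yaw,t,a,r=.2):
    m=np.array([r*np.cos(a)-.2,r*np.sin(a)]);c,s=np.cos(yaw),np.sin(yaw)
    return t+np.array([c*m[0]-s*m[1],s*m[0]+c*m[1]])
E
python3 - <<'E'
from h import *
im=cv2.imread("pics/top0.png")[:,:,::-1].copy();c=imaging.calibration("top")
m=(im.max(2)<88).astype(np.uint8);m[:200]=0;m[330:]=0
m=cv2.morphologyEx(m,cv2.MORPH_OPEN,np.ones((3,3)))
n,l,s,ce=cv2.connectedComponentsWithStats(m)
g=[(s[i].tolist(),ce[i]) for i in range(1,n) if s[i,4]>60 and 190<ce[i][0]<320 and ce[i][1]<300]
for x in g: print(x)
if len(g)==6:
    g.sort(key=lambda x:x[1][0]);P=ray("top",np.array([x[1] for x in g]),.0225,c)
    y,t,r=fit(P);print(P.round(4),np.degrees(y),t,(r*1000).round(1))
    for a in np.linspace(.425,-.425,6):print(seat(y,t,a).round(4),np.degrees(y+a).round(1))
    print("cen",seat(y,t,0,0))
R=cv2.Rodrigues(np.zeros(3))[0]
w,x,yy,z=bot.get_obs()["tool_rot"];print("tool x",[1-2*(yy*yy+z*z),2*(x*yy+w*z)])
E
```

```text
([291, 250, 13, 11, 125], array([297.312, 255.312]))
([274, 252, 13, 12, 126], array([280.26984127, 257.25396825]))
([257, 256, 15, 13, 133], array([263.90977444, 262.07518797]))
([242, 263, 14, 14, 123], array([248.41463415, 269.4796748 ]))
([229, 273, 12, 14, 109], array([234.63302752, 279.2293578 ]))
([219, 284, 10, 16, 99], array([223.23232323, 291.18181818]))
[[ 0.4929  0.1239  0.0225]
 [ 0.5152  0.1009  0.0225]
 [ 0.533   0.0732  0.0225]
 [ 0.5461  0.042   0.0225]
 [ 0.5539  0.0091  0.0225]
 [ 0.5559 -0.0249  0.0225]] 22.629609090646717 [0.54100468 0.05609145] [[ 1.  -2.3]
 [ 0.4 -0.3]
 [-0.2  0.6]
 [-0.4  0.6]
 [-0.3  0.8]
 [-0.5  0.6]]
[0.4929 0.1254] 47.0
[0.5156 0.1002] 37.2
[0.5338 0.0715] 27.5
[0.5469 0.0401] 17.8
[0.5544 0.007 ] 8.0
[ 0.5563 -0.0269] -1.7
cen [ 0.35640238 -0.02086303]
tool x [np.float64(0.9559732439650581), np.float64(0.2934538227038375)]
```

Request:
carry_out(
  targets=[
    [2.9,-2.7,0,0,-1],
    [2.9,-2.7,0,0,-1],
    [2.9,-2.7,0,0,-1],
    [2.9,-2.7,0,0,-1],
    [2.9,-2.7,0,0,-1],
    [2.9,-2.7,0,0,-1],
    [2.9,-2.7,0,0,-1],
    [2.9,-2.7,0,0,-1],
    [2.9,-2.7,0,0,-1],
    [2.9,-2.7,0,0,-1],
    [0,0,0,0,-1],
  ],
  force=20,
)

```text
t: 1.2
eef_pos: [0.3991, -0.2967, 0.2499]
tool_rot: [-0.001, 0.988, 0.153, 0.001]
contact_force: [0.5, 0.0, 0.2]
gripper_width: -0.001
grasp_force: 0.0
```

Request:
carry_out(
  targets=[
    [2.3,-3.0,0,0,-1],
    [2.3,-3.0,0,0,-1],
    [2.3,-3.0,0,0,-1],
    [2.3,-3.0,0,0,-1],
    [2.3,-3.0,0,0,-1],
    [2.3,-3.0,0,0,-1],
    [2.3,-3.0,0,0,-1],
    [2.3,-3.0,0,0,-1],
    [2.3,-3.0,0,0,-1],
    [2.3,-3.0,0,0,-1],
    [0,0,0,0,-1],
    [0,0,0,0,-1],
  ],
)

```text
t: 2.4
eef_pos: [0.5278, 0.0523, 0.2495]
tool_rot: [0.0, 0.989, 0.149, -0.001]
contact_force: [0.7, -0.9, -0.5]
gripper_width: 0.0
grasp_force: 0.0
```

Run:
```python
from h import *
o=bot.get_obs();c=imaging.calibration("wrist");im=imaging.read_camera("wrist")
cv2.imwrite("pics/w1.png",im[:,:,::-1]);print(o["eef_pos"],o["q"])
P=np.array([[*seat(np.radians(22.63),np.array([.541,.0561]),a),.02] for a in np.linspace(.425,-.425,6)]);print(proj(P,c).round(0))
np.save("w1.npy",c,allow_pickle=True)
```

```text
[0.52782438 0.05232447 0.24952578] [ 0.1353213   0.27155121 -0.41750765  1.87719641  0.12793366  1.01990164
 -1.60733994]
[[241. 222.]
 [271. 208.]
 [304. 199.]
 [338. 196.]
 [372. 198.]
 [405. 207.]]
```

View pics/w1.png

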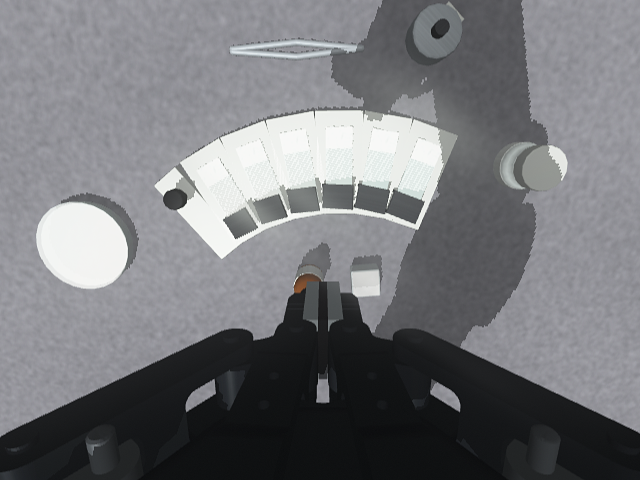

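The wrist picture shows the six tabs from (240,222) to (404,206), within a pixel or two of the prediction. I'll refine from this view and plan the sweep.

Run:
```python
from h import *
im=cv2.imread("pics/w1.png")[:,:,::-1].copy();c=np.load("w1.npy",allow_pickle=True).item()
m=(im.max(2)<85).astype(np.uint8);m[250:]=0;m[:175]=0
m=cv2.morphologyEx(m,cv2.MORPH_OPEN,np.ones((3,3)))
n,l,s,ce=cv2.connectedComponentsWithStats(m)
g=[(s[i].tolist(),ce[i].round(1)) for i in range(1,n) if s[i,4]>250 and 210<ce[i][0]<425]
g.sort(key=lambda x:x[1][0]);print(g)
P=ray("wrist",np.array([x[1] for x in g]),.0225,c)
y,t,r=fit(P);print(np.degrees(y),t,(r*1000).round(1))
for a in [.5,*np.linspace(.425,-.425,6),-.5]:print(round(a,3),seat(y,t,a).round(4),np.degrees(y+a).round(1))
w,x,yy,z=bot.get_obs()["tool_rot"];print("tool x ang",np.degrees(np.arctan2(2*(x*yy+w*z),1-2*(yy*yy+z*z))))
```

```text
[]Traceback (most recent call last):
  File "<stdin>", line 8, in <module>
  File "h.py", line 6, in ray
    d=np.c_[(uv[:,0]-c["cx"])/c["fx"],-(uv[:,1]-c["cy"])/c["fy"],-np.ones(len(uv))]@R
             ~~^^^^^
IndexError: index 0 is out of bounds for axis 1 with size 0
```

Run:
```python
from h import *
im=cv2.imread("pics/w1.png")[:,:,::-1].copy();c=np.load("w1.npy",allow_pickle=True).item()
print([im[v,u].tolist() for u,v in((240,223),(270,208),(304,199),(338,196),(373,198),(404,206),(450,230))])
for th in (70,78,85,92,100):
    m=(im.max(2)<th).astype(np.uint8);m[250:]=0;m[:175]=0
    n,l,s,ce=cv2.connectedComponentsWithStats(m)
    g=[(s[i,4],ce[i].round(1)) for i in range(1,n) if 250<s[i,4]<1200 and 210<ce[i][0]<425]
    g.sort(key=lambda x:x[1][0]);print(th,[(int(a),b.tolist()) for a,b in g])
    if len(g)!=6: continue
    P=ray("wrist",np.array([x[1] for x in g]),.0225,c)
    y,t,r=fit(P);print(np.degrees(y),t,(r*1000).round(1).tolist())
for a in [.5,*np.linspace(.425,-.425,6),-.5]:print(round(a,3),seat(y,t,a).round(4),np.degrees(y+a).round(1))
w,x,yy,z=bot.get_obs()["tool_rot"];print("tool x ang",np.degrees(np.arctan2(2*(x*yy+w*z),1-2*(yy*yy+z*z))))
```

```text
[[111, 115, 114], [110, 113, 113], [123, 127, 127], [98, 100, 101], [90, 93, 95], [87, 90, 91], [86, 86, 89]]
70 []
78 []
85 []
92 [(606, [402.3, 209.1])]
100 []Traceback (most recent call last):
  File "<stdin>", line 12, in <module>
NameError: name 'y' is not defined
```

Run:
```python
from h import *
im=cv2.imread("pics/w1.png")[:,:,::-1].copy();c=np.load("w1.npy",allow_pickle=True).item()
def tabs(th,k=3):
    m=(im.max(2)<th).astype(np.uint8);m[250:]=0;m[:165]=0
    m=cv2.morphologyEx(m,cv2.MORPH_OPEN,np.ones((k,k)))
    n,l,s,ce=cv2.connectedComponentsWithStats(m)
    g=[(int(s[i,4]),ce[i].round(1).tolist()) for i in range(1,n) if 300<s[i,4]<1200 and 210<ce[i][0]<425]
    return sorted(g,key=lambda x:x[1][0])
for th in (115,125,135,145,155):
    g=tabs(th);print(th,g)
    if len(g)!=6: continue
    P=ray("wrist",np.array([x[1] for x in g]),.0225,c)
    y,t,r=fit(P);print(np.degrees(y),t,(r*1000).round(1).tolist())
    for a in [.5,*np.linspace(.425,-.425,6),-.5]:print(round(a,3),seat(y,t,a).round(4),np.degrees(y+a).round(1))
```

```text
115 [(326, [275.6, 205.9]), (664, [338.6, 195.4])]
125 [(376, [237.7, 225.9]), (450, [273.3, 206.9]), (404, [304.0, 202.3]), (724, [337.7, 196.0])]
135 [(481, [239.1, 224.5]), (575, [271.0, 207.9]), (677, [302.9, 199.6]), (731, [337.8, 196.0])]
145 [(572, [239.9, 223.1]), (638, [270.1, 208.6]), (689, [302.8, 199.5]), (738, [337.7, 195.9])]
155 [(599, [240.0, 222.9]), (644, [270.1, 208.6]), (701, [302.8, 199.6]), (748, [337.6, 196.0])]
```

Tabs 1–4 (at (240,223), (270,209), (303,200), (338,196)) agree with the top-view fit to about 1 mm. I'll move above tab 1's hinge, with tool x along the arc's radius.

Request:
carry_out(
  targets=[
    [-0.5,-2.32,0,0,-1],
    [-0.5,-2.32,0,0,-1],
    [-0.5,-2.32,0,0,-1],
    [-0.5,-2.32,0,0,-1],
    [0,0,4.0,-6.8,-1],
    [0,0,4.0,-6.8,-1],
    [0,0,4.0,-6.8,-1],
    [0,0,3.0,-6.8,-1],
    [0,0,2.0,-6.8,-1],
    [0,0,0,0,-1],
    [0,0,0,0,-1],
    [0,0,0,0,-1],
  ],
)

```text
t: 3.65
eef_pos: [0.4826, 0.1346, 0.0813]
tool_rot: [0.0, 0.903, 0.429, 0.001]
contact_force: [0.4, -1.9, 0.3]
gripper_width: -0.002
grasp_force: 0.0
```

Run:
```python
from h import *
a=[]
for i in range(3):
    im=imaging.read_camera("side");o=bot.get_obs();a.append(np.r_[o["eef_pos"],o["contact_force"]])
w,x,y,z=o["tool_rot"];print(np.array(a).round(4),2*np.degrees(np.arctan2(y,x)),w,z,o["q"].round(2))
cv2.imwrite("pics/s2.png",cv2.resize(im[200:400,220:440],None,fx=3,fy=3)[:,:,::-1])
```

```text
[[ 0.4827  0.1348  0.0814 -0.0116  0.2219  0.5089]
 [ 0.4826  0.1349  0.0813 -0.3774 -0.315  -0.1257]
 [ 0.4824  0.1351  0.0812  0.5777  0.2917  0.5614]] 50.98392039781271 0.0004079391137089528 0.0010649655701197383 [ 0.02  0.48 -0.51  2.08  0.38  0.67 -1.42]
```

View pics/s2.png

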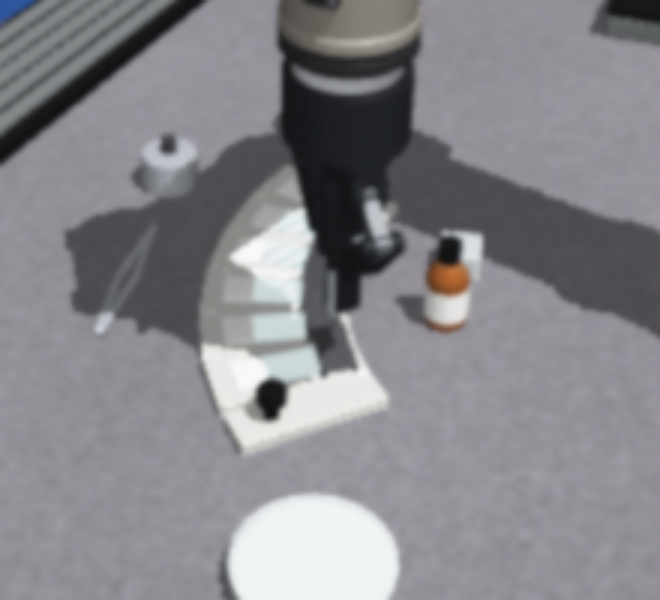

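The closed tip is in the air over tab 1's hinge at crop (348,308), with the knob clear at (270,395). Next I'll back up 1 cm and come down to sweep height.

Request:
carry_out(
  targets=[
    [0,-1.0,1.0,0,-1],
    [0,0,1.5,0,-1],
    [0,0,1.0,0,-1],
    [0,0,0.6,0,-1],
    [0,0,0.2,0,-1],
    [0,0,0,0,-1],
    [0,0,0,0,-1],
    [0,0,0,0,-1],
  ],
)

```text
t: 4.6
eef_pos: [0.4742, 0.1414, 0.0373]
tool_rot: [0.0, 0.902, 0.431, 0.0]
contact_force: [0.3, 0.5, -0.2]
gripper_width: -0.001
grasp_force: 0.0
```

Request:
carry_out(
  targets=[
    [0.02,0.5,0,1.43,-1],
    [0.02,0.5,0,1.43,-1],
    [0.02,0.5,0,1.43,-1],
    [0.02,0.5,0,1.43,-1],
    [0.02,0.5,0,1.43,-1],
    [0.02,0.5,0,1.43,-1],
    [0.02,0.5,0,1.43,-1],
    [0.02,0.5,0,1.43,-1],
  ],
)

```text
t: 5.4
eef_pos: [0.504, 0.1144, 0.037]
tool_rot: [0.0, 0.941, 0.338, -0.0]
contact_force: [-1.2, 2.2, 3.4]
gripper_width: -0.0
grasp_force: 2.1
```

```bash
cat >> h.py <<'E'
def rep():
    o=bot.get_obs();d=o["eef_pos"][:2]-np.array([.3564,-.0209]);w,x,y,z=o["tool_rot"]
    print("t",o["t"],"r",np.hypot(*d).round(4),"phi",np.degrees(np.arctan2(d[1],d[0])).round(1),"th",(2*np.degrees(np.arctan2(y,x))).round(1),"z",o["eef_pos"][2].round(4),"F",o["contact_force"].round(1))
E
python3 - <<'E'
from h import *
rep();im=imaging.read_camera("side");c2=imaging.read_camera("wrist");rep()
a=cv2.resize(im[230:370,260:400],(560,560));b=c2[100:300,150:450];b=cv2.resize(b,(600,400))
cv2.imwrite("pics/s3.png",a[:,:,::-1]);cv2.imwrite("pics/w3.png",c2[:,:,::-1])
E
```

```text
t 5.4 r 0.2002 phi 42.5 th 39.5 z 0.037 F [-1.2  2.2  3.4]
t 5.5 r 0.2002 phi 42.4 th 39.5 z 0.0371 F [-0.8 -0.2  0.8]
```

View pics/w3.png

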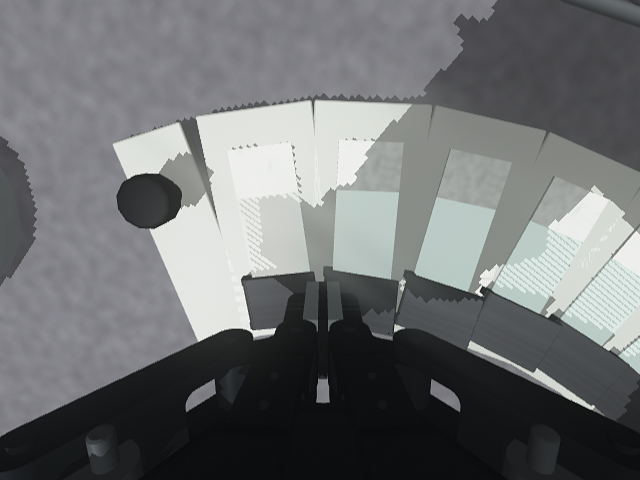

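The tip is between tabs 1 and 2 (picture around (322,300)), tab 1 at (275,300) looks folded, and the forces are light. The sweep continues.

Request:
carry_out(
  targets=[
    [0.02,0.5,0,1.43,-1],
    [0.02,0.5,0,1.43,-1],
    [0.02,0.5,0,1.43,-1],
    [0.02,0.5,0,1.43,-1],
    [0.02,0.5,0,1.43,-1],
    [0.02,0.5,0,1.43,-1],
    [0.02,0.5,0,1.43,-1],
    [0.02,0.5,0,1.43,-1],
    [0.02,0.5,0,1.43,-1],
    [0.02,0.5,0,1.43,-1],
    [0.02,0.5,0,1.43,-1],
    [0.02,0.5,0,1.43,-1],
  ],
)

```text
t: 6.7
eef_pos: [0.5374, 0.0645, 0.0369]
tool_rot: [0.0, 0.981, 0.194, -0.0]
contact_force: [-1.4, 1.2, 1.0]
gripper_width: 0.002
grasp_force: 0.3
```

```bash
python3 -c "
from h import *
rep()"
```

```text
t 6.7 r 0.2001 phi 25.3 th 22.3 z 0.0369 F [-1.4  1.2  1. ]
```

Request:
carry_out(
  targets=[
    [0.02,0.5,0,1.43,-1],
    [0.02,0.5,0,1.43,-1],
    [0.02,0.5,0,1.43,-1],
    [0.02,0.5,0,1.43,-1],
    [0.02,0.5,0,1.43,-1],
    [0.02,0.5,0,1.43,-1],
    [0.02,0.5,0,1.43,-1],
    [0.02,0.5,0,1.43,-1],
    [0.02,0.5,0,1.43,-1],
    [0.02,0.5,0,1.43,-1],
    [0.02,0.5,0,1.43,-1],
    [0.02,0.5,0,1.43,-1],
  ],
)

```text
t: 7.9
eef_pos: [0.5546, 0.0073, 0.037]
tool_rot: [0.0, 0.999, 0.045, -0.0]
contact_force: [0.3, 0.1, 0.3]
gripper_width: 0.0
grasp_force: 0.4
```

```bash
python3 -c "
from h import *
rep()"
```

```text
t 7.9 r 0.2002 phi 8.1 th 5.2 z 0.037 F [0.3 0.1 0.3]
```

Request:
carry_out(
  targets=[
    [0.02,0.5,0,1.43,-1],
    [0.02,0.5,0,1.43,-1],
    [0.02,0.5,0,1.43,-1],
    [0.02,0.5,0,1.43,-1],
    [0.02,0.5,0,1.43,-1],
    [0.02,0.5,0,1.43,-1],
    [0.02,0.5,0,1.43,-1],
    [0.02,0.5,0,1.43,-1],
    [0.02,0.5,0,1.43,-1],
    [0.02,0.5,0,1.43,-1],
    [0,0,0,0,-1],
    [0,0,0,0,-1],
  ],
)

```text
t: 9.1
eef_pos: [0.5554, -0.0422, 0.037]
tool_rot: [0.0, 0.997, -0.079, -0.0]
contact_force: [0.7, 0.2, 0.9]
gripper_width: 0.001
grasp_force: 0.0
```

Run:
```python
from h import *
rep();c=imaging.calibration("wrist");im=imaging.read_camera("wrist");s=imaging.read_camera("side")
cv2.imwrite("pics/w4.png",im[:,:,::-1])
cv2.imwrite("pics/s4.png",cv2.resize(s[230:370,260:400],(560,560))[:,:,::-1])
```

```text
t 9.1 r 0.2002 phi -6.1 th -9.0 z 0.037 F [0.7 0.2 0.9]
```

View pics/s4.png

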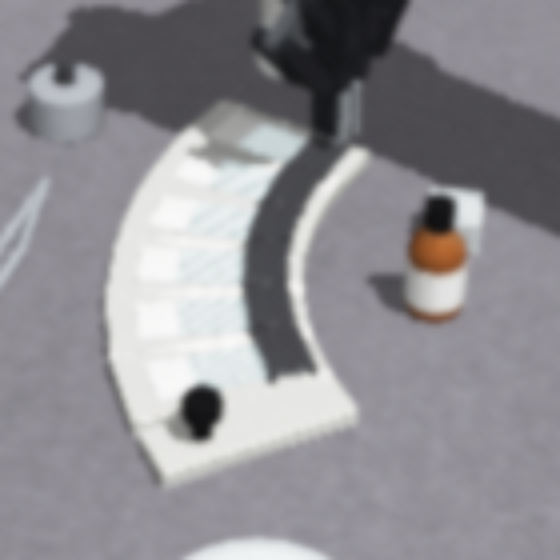

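The tabs now form a smooth flat band from (290,370) to (325,150), with the tip at the last one and the tray still in place. I'll lift straight up and check.

Request:
carry_out(
  targets=[
    [0,0,-1.0,0,-1],
    [0,0,-3.0,0,-1],
    [0,0,-4.0,0,-1],
    [0,0,-4.0,0,-1],
    [0,0,-4.0,0,-1],
    [0,0,-4.0,0,-1],
    [0,0,-2.0,0,-1],
    [0,0,0,0,-1],
    [0,0,0,0,-1],
    [0,0,0,0,-1],
  ],
)

```text
t: 10.2
eef_pos: [0.5547, -0.0419, 0.2559]
tool_rot: [0.0, 0.997, -0.078, -0.001]
contact_force: [-0.2, 0.2, -0.9]
gripper_width: 0.0
grasp_force: 0.0
```

Run:
```python
from h import *
rep();im=imaging.read_camera("wrist");s=imaging.read_camera("side")
cv2.imwrite("pics/w5.png",im[:,:,::-1])
a=cv2.imread("pics/side0.png")[235:355,260:400];b=s[235:355,260:400,::-1]
cv2.imwrite("pics/cmp.png",np.hstack([cv2.resize(x,None,fx=2.8,fy=4.5) for x in(a,b)]))
```

```text
t 10.2 r 0.1994 phi -6.0 th -9.0 z 0.2559 F [-0.2  0.2 -0.9]
```

View pics/cmp.png

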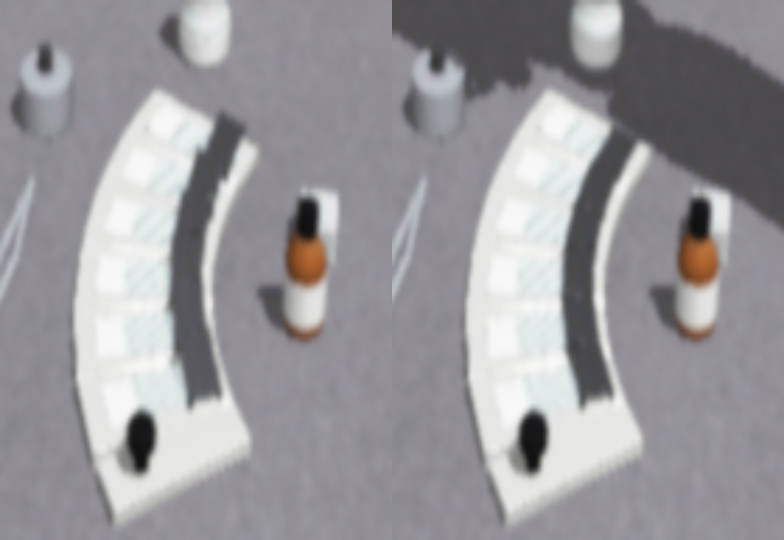

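View pics/w5.png

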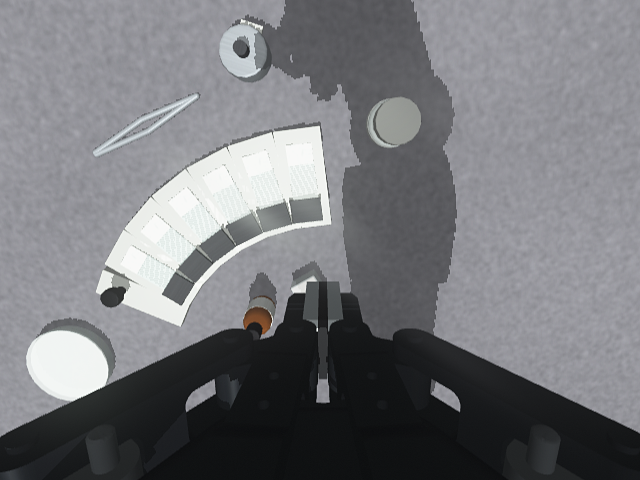

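Before and after differ only in the tabs. The ragged raised ends, including the last one at crop (230,125), are now a smooth flat band, and the tray and everything around it are unmoved. The hand is clear at 0.25 m, so I'll hand in.

```bash
python3 -c "
from station import bot
print(bot.hand_in())"
```

```text
the job is handed in; nothing more can be done
None
```

All six tabs look flat in the final pictures, swept in order from the knob end in about 10 s with light contact; the tray and everything around it look unmoved, the hand is clear, and the job is handed in (no verdict was returned).

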